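# Sweep the counted brass rings into the channel of a counting tray and shut its cover

### The arm

A 7-joint arm with a two-finger parallel gripper is mounted at the origin on a cart in front of the work surface, level with it; the furniture and walls round the work are solid. World frame = base frame: x ahead of the robot, y to its left, z up, the work surface at z = 0. Lengths are in m, angles in rad, forces in N, time in s.
With the tool pointing down it reaches from about 0.425 to 0.925 m from the base axis. Payload 6.8 kg.
Tool frame: the origin (TCP) lies where the fingers leave the gripper's body, on its centre line; the fingertips stand 73 mm ahead of it and the grasp point (between the pads) lies 54 mm ahead of it; z points along the fingers, y is the line along which they close (so a half turn about z gives the same grasp; the last joint's range is limited). The gripper opens to 85 mm and grips with 20 to 120 N. Pads are 22 mm wide; open, the fingers measure 114 mm over their backs; the gripper's body (76 mm by 85 mm) begins 54 mm behind the grasp point. The pads swing forward as they close: fully open they stand 13 mm farther back than shut.
Start: joints at [-1.281, 0.477, 0.022, 1.555, -0.011, 1.109, -0.083], TCP at [0.261, 0.622, 0.304] pointing down, gripper open.
Joint ranges: [-2.96, 2.96], [-0.34, 2.1], [-1.41, 1.46], [0.24, 2.44], [-1.37, 4.51], [0.17, 1.92], [-2.96, 2.96]. Speed limits (rad/s): [2.39, 2.39, 3.14, 3.14, 3.14, 3.14, 3.14].

### API

Orientations are given as a rotation vector (axis times angle).
In Python, from bench import r gives the robot as it stands.
- The arm moves only by the tool advance, called after "Request:" by a JSON object that holds its "api" and its "payload", one argument or row to a line. Schema: {"type":"object","properties":{"moves":{"type":"array","items":{"type":"number"},"minItems":6,"maxItems":30},"aperture":{"type":"number"},"force":{"type":"number"},"only":{"type":"string"},"quiet":{"type":"boolean"},"lines":{"type":"string"}},"required":["moves"],"additionalProperties":false}. moves is one flat list of numbers that holds 1 to 5 rows one after another, with no inner brackets; each row has 6 numbers: dx, dy, dz in m, then a rotation vector rx, ry, rz in rad; each row is the pose to reach, as a shift and turn from the pose commanded when the call began, along the tool's axes at that moment; what a row does not reach only later rows make up. A row lasts 1/10 s, in which the tool goes at most 0.05 m and 0.15 rad, less where a joint would pass 70% of its speed; a pose out of reach is approached as far as the arm can. aperture is the finger opening in m, set as the call begins (left out keeps the last). The fingers move at their own pace and stop on an object; force is the grip in N (left out, the last holds). Time passes only in rows, so rows that do not move let the fingers close. The tool returns the time, the measured TCP pose, the force, the opening and the grip force at its end. only (a regular expression) keeps the lines of the reply that match it, lines (a string "A,B") keeps lines A to B, and quiet returns only ok. Input that does not fit is refused with a message, and nothing moves.
- r.get_obs(): the state, without advancing time (a new reading comes with each control period).
- r.grab_frame(name): name is "side" or "top"; returns (picture, depth): 400x640x3 uint8, blue, green, red; 400x640 float32, m along the optical axis (not along the pixel's ray), 0 where there is no reading.
- r.camera_info(name): a dict with "camera_matrix" (3x3 intrinsics, pixels), "R" (3x3) and "t" (3): a world point X has camera coordinates R X + t. Camera axes: x right, y down, z forward; pixel columns grow to the right and rows downward; lengths in m; the calibration is good to about 2 mm. A picture is of the moment at which its call begins. camera_info takes no time and is no camera call.
- r.hand_in(): hands the job in; it is judged then, once.
The state is a dict: "clock": time; "joints": joint angles; "qvel": joint speeds; "tau": joint torques, N m; "tcp_pos": TCP position; "orientation": TCP orientation; "contact_force": force on the tool from outside, world axes, zero at the start; "moment": the same for the moment, N m; "grip_width": finger opening in m; "gripper_force": force on a finger pad.
Only numpy, scipy, OpenCV 4.12 (cv2) and the standard library are available. Lean on these libraries where they do the work, as an engineer would, in place of code of your own. Each camera call takes 0.05 s, during which the arm holds its last target. There are 200 camera calls.

### The job

The three brass rings on the counting tray are counted: sweep them across the deck with the fingertips so that they drop into the channel along its side, and leave the steel ring lying where it is on the deck. When all three are in, push the blue cover over with the fingertips and press it fully shut over the channel. Only push and sweep, do not pick up or lift any ring, and leave the tools around the tray where they lie.

Things in the scene. Friction and masses are not known exactly. Their poses are not given: they have to be found in the camera images.
- tray: Pale grey counting tray, fixed to the bench, 210 (x) x 230 (y) x 37 mm. Origin: centre of its underside, z up. All tray coordinates in these notes are in its frame, mm. The flat dark deck on its +y side, z = 29, is bounded by rims 5 thick and 8 high at the back (y = 110) and at x = -100 and +100; on the -y side it has no rim and ends at y = -60, where it drops into the channel.
- channel (a point): Middle of the floor of the open channel along the tray's -y side (tray 0, -85, 4). The channel runs from x = -100 to 100 and y = -60 to -110, pale grey floor 25 mm below the deck, walls upright: a ring fits under the shut cover however it lies or leans in it. Its outer wall, y = -110 to -115, is level with the deck and carries the cover's hinge.
- cover (a joint): Blue cover of the channel, hinged along the tray's x at y = -114.5, z = 31. 0 = shut, flat over the channel, top face z = 33; 1.57 = upright. Starts open at 1.7 to 1.95 rad, leaning away from the deck; stop at 2.1. The hinge is stiff (0.035 N m): the cover stays at any angle, does not fall shut, has no latch and needs only 1 to 2 N.
- cover_edge (a point): Middle of the cover's free edge, 58.5 mm from the hinge pin, at mid thickness. The cover is 198 mm long along the tray's x and 4 mm thick; a 36 mm wide thumb tab reaches 7.5 mm past this point.
- brass_ring_1_mid (a point): Gold-coloured brass ring blank lying flat on the deck, outside diameter 22 mm, hole 16 mm, 7 mm high, 10 to 18 g. The point is its centre, 3.5 mm above its underside.
- brass_ring_2_mid (a point): Gold-coloured brass ring blank lying flat on the deck, outside diameter 22 mm, hole 16 mm, 7 mm high, 10 to 18 g. The point is its centre, 3.5 mm above its underside.
- brass_ring_3_mid (a point): Gold-coloured brass ring blank lying flat on the deck, outside diameter 22 mm, hole 16 mm, 7 mm high, 10 to 18 g. The point is its centre, 3.5 mm above its underside.
- steel_ring_mid (a point): Silver-grey steel ring blank lying flat on the deck, outside diameter 22 mm, hole 16 mm, 7 mm high, 10 to 18 g. The point is its centre, 3.5 mm above its underside.
- tweezers: Steel tweezers, 14x152x8 mm, lying along the tray's near edge; not part of the job. Origin: centre of its underside.
- brush: Small red-handled brush, 15x168x15 mm, lying beside the cover side of the tray; not part of the job. Origin: centre of its underside.
- copper_tray: Little open copper tray, 45x62x15 mm, behind the counting tray; not part of the job. Origin: centre of its underside.
- caliper: Steel slide caliper, 62x200x11 mm; not part of the job. Origin: centre of its underside.
- hammer: Hammer with wooden handle, 69x230x25 mm; not part of the job. Origin: centre of its underside.
- screwdriver: Screwdriver with yellow handle, 23x150x23 mm; not part of the job. Origin: centre of its underside.
- brass_ring_1: the same ring as brass_ring_1_mid; origin at the centre of its underside as it starts
- brass_ring_2: the same ring as brass_ring_2_mid; origin at the centre of its underside as it starts
- brass_ring_3: the same ring as brass_ring_3_mid; origin at the centre of its underside as it starts
- steel_ring: the same ring as steel_ring_mid; origin at the centre of its underside as it starts

How it is judged:
By the outcome, as a careful person would: the job done as asked, in the order asked, and still so for the second after the job is handed in, with the robot touching nothing.
It also fails if it takes over 58 s, if anything falls off the work surface, if the arm or the gripper's body presses on something with over 40 N, if the wrist force passes 120 N, or if a joint passes its speed limit or range.

## Working session

There is one attempt and no reset: what is moved stays moved. The work goes in short steps, Python scripts to look and compute and a tool call to move; the robot and the scene stay as the last step left them, time stands still between calls to the robot, and variables do not carry over. Pictures are saved under pics/ and viewed, at most 10 in all, crops included, and the job is handed in when it is done.

```bash
ls; mkdir -p pics
```

Create h.py:
```python
import numpy as np, cv2
from bench import r
def snap(n,f):
    im,d=r.grab_frame(n); im=np.array(im); cv2.imwrite(f'pics/{f}.png',im); np.save(f'pics/{f}.npy',d); return im,d
def pt(n,u,v,d=None,z=None):
    c=r.camera_info(n);K=np.array(c["camera_matrix"]);R=np.array(c["R"]);t=np.array(c["t"])
    ray=np.linalg.inv(K)@np.array([u,v,1.]); o=-R.T@t; w=R.T@ray
    if z is not None: d=(z-o[2])/w[2]
    return o+w*d
```

Run:
```python
from h import *
for n in("side","top"):
    snap(n,n+'0'); c=r.camera_info(n); print(n,c["camera_matrix"],-np.array(c["R"]).T@c["t"])
print(r.get_obs())
```

```text
bench.py
pics
side [[440.04495909   0.         325.31025247]
 [  0.         440.04495909 194.85928908]
 [  0.           0.           1.        ]] [-0.03201269 -1.00942774  0.98998346]
top [[480.94344269   0.         321.97403862]
 [  0.         480.94344269 207.25118836]
 [  0.           0.           1.        ]] [ 0.36501781 -0.15482276  1.3142337 ]
{'clock': 0.1, 'joints': array([-1.28112056,  0.47774181,  0.0223401 ,  1.5563295 , -0.01150271,
        1.10930824, -0.08307929]), 'qvel': array([ 0.00099236, -0.0010332 , -0.00097945, -0.00085719, -0.00085593,
        0.00048119,  0.00153048]), 'tau': array([ 4.25245293e-03, -5.97763288e+01,  1.61370289e+00, -2.81956422e+01,
        1.28833667e-02,  4.99766786e-03,  2.33734039e-05]), 'tcp_pos': array([0.26131576, 0.62192432, 0.30301619]), 'orientation': array([-6.20606814e-01, -3.07946673e+00,  2.58415301e-03]), 'contact_force': array([-0.35962044, -0.56714803,  0.00208882]), 'moment': array([-0.02698693, -0.01990368, -0.0108036 ]), 'gripper_force': 0.0, 'grip_width': 0.08530930392346396}
```

View pics/top0.png

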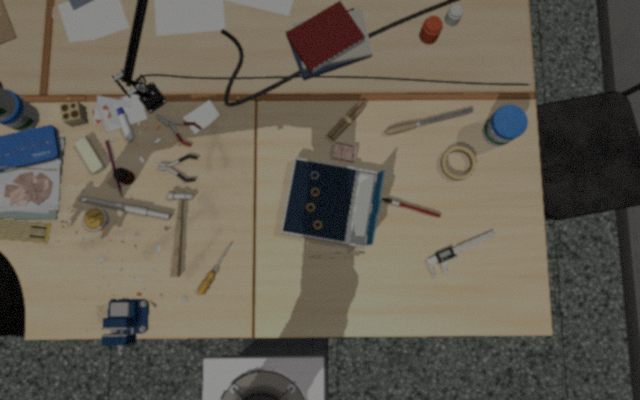

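View pics/side0.png

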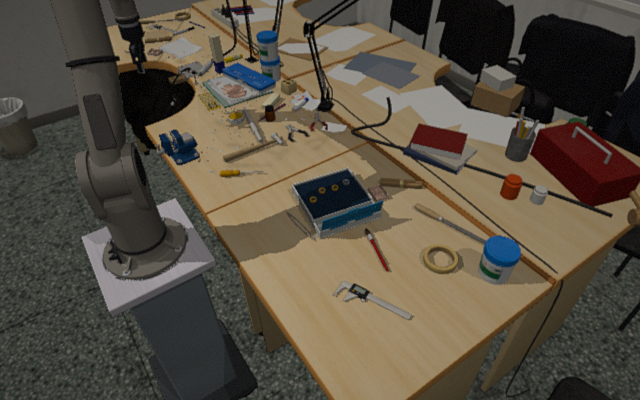

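The top view shows the tray at about (335,202), with four rings near (315,175), (315,191), (310,207), (318,225). The channel and the open blue cover are on its right, at about u=375. Next I'll enlarge both views.

Run:
```python
import cv2,numpy as np
a=cv2.imread('pics/top0.png')[145:265,270:400]; b=cv2.imread('pics/side0.png')[160:245,280:400]
a=cv2.convertScaleAbs(cv2.resize(a,None,fx=4.5,fy=4.5,interpolation=2),alpha=1.8); b=cv2.convertScaleAbs(cv2.resize(b,None,fx=6.5,fy=6.5,interpolation=2),alpha=1.8)
cv2.imwrite('pics/ta.png',a);cv2.imwrite('pics/sa.png',b);print(a.shape,b.shape)
```

```text
(540, 585, 3) (552, 780, 3)
```

View pics/ta.png

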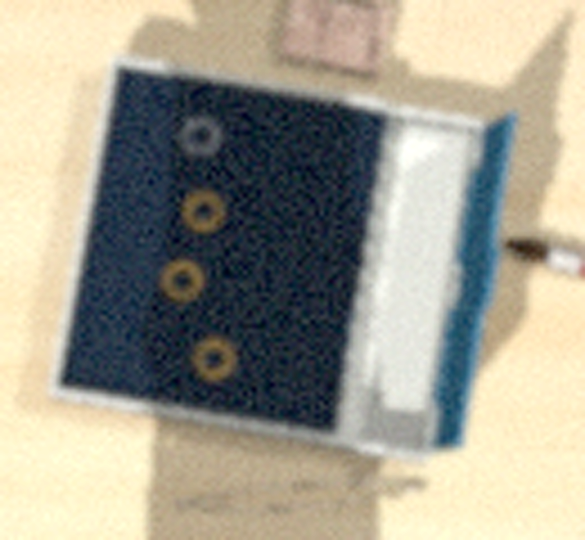

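View pics/sa.png

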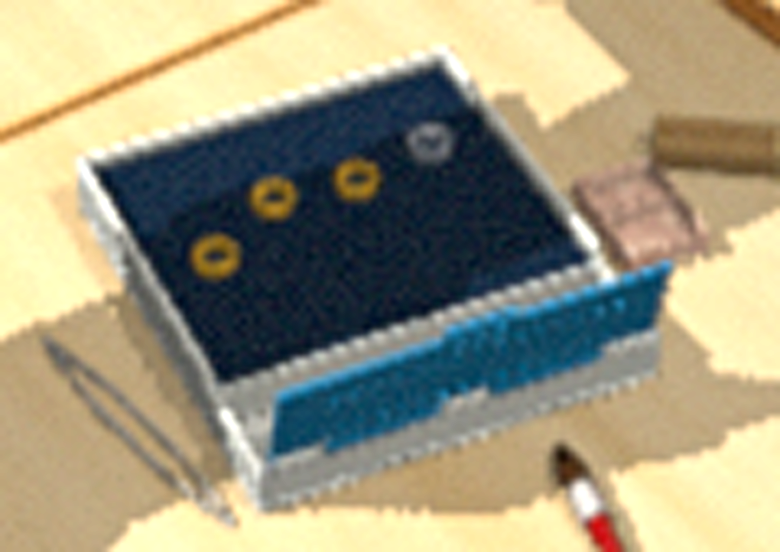

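The crops show three gold rings, at crop (204,211), (182,280), (214,358), and the steel ring at (201,135), nearest the copper tray. The cover leans away on the right, and the brush bristles sit just behind it, at (510,245). Next step is to measure.

Add to h.py:
```python
def blobs(im,box,lo,hi,amin):
    x0,y0,x1,y1=box; hsv=cv2.cvtColor(im[y0:y1,x0:x1],cv2.COLOR_BGR2HSV)
    m=cv2.morphologyEx(cv2.inRange(hsv,np.array(lo),np.array(hi)),cv2.MORPH_CLOSE,np.ones((3,3)))
    out=[]
    for c in cv2.findContours(m,cv2.RETR_EXTERNAL,cv2.CHAIN_APPROX_NONE)[0]:
        if cv2.contourArea(c)>=amin:
            M=cv2.moments(c); out.append((M['m10']/M['m00']+x0,M['m01']/M['m00']+y0,cv2.contourArea(c),c+np.array([x0,y0])))
    return out
def tri(pt_top,pt_side):
    P=[];
    for n in("top","side"):
        c=r.camera_info(n);P.append(np.array(c["camera_matrix"])@np.c_[c["R"],c["t"]])
    X=cv2.triangulatePoints(P[0],P[1],np.array(pt_top,float).reshape(2,1),np.array(pt_side,float).reshape(2,1)).ravel();return X[:3]/X[3]
```

Run:
```python
from h import *
T=cv2.imread('pics/top0.png');S=cv2.imread('pics/side0.png')
bt=sorted([b for b in blobs(T,(285,160,350,240),(12,110,60),(35,255,255),8)],key=lambda b:b[1])
bs=sorted([b for b in blobs(S,(295,170,365,215),(12,110,60),(35,255,255),8)],key=lambda b:-b[0])
print([b[:3] for b in bt],[b[:3] for b in bs])
for a,b in zip(bt,bs): print(tri(a[:2],b[:2]),pt("top",*a[:2],z=.0325))
st=(270+201/4.5,145+135/4.5);ss=(280+431/6.5,160+144/6.5);print('steel',tri(st,ss),pt("top",*st,z=.0325))
# corners: top crop and side crop
for n,a,b in [('back+x',(118,64),(440,52)),('back-x',(57,393),(83,160)),('cov-x',(434,452),(262,503)),('hinge+x',(478,120),(660,330)),('covertip+x',(516,115),(669,264)),('covertip-x',(461,447),(279,395)),('tab',None,None)]:
    if a: 
        p=(270+a[0]/4.5,145+a[1]/4.5);q=(280+b[0]/6.5,160+b[1]/6.5); print(n,tri(p,q),pt("top",*p,z=.033))
d=blobs(T,(280,150,365,250),(95,60,0),(130,255,75),500)
for b in d:
    box=cv2.boxPoints(cv2.minAreaRect(b[3])); print('deck',b[2],[pt("top",*q,z=.03)[:2].round(4) for q in box])
d=blobs(T,(340,150,395,250),(95,120,50),(115,255,255),50)
for b in d:
    box=cv2.boxPoints(cv2.minAreaRect(b[3])); print('cover',b[2],box.round(1).tolist(),[pt("top",*q,z=.08)[:2].round(4) for q in box])
```

```text
[] [(334.5, 186.91228070175438, 19.0), (321.525, 189.8, 20.0), (312.6984126984127, 198.76984126984127, 21.0), (299.0083333333333, 171.85833333333332, 20.0)]
steel [ 0.63462087 -0.13881768  0.02998   ] [ 0.63474279 -0.13918661  0.0325    ]
back+x [ 0.67735345 -0.08898678  0.03673801] [ 0.67893855 -0.08913953  0.033     ]
back-x [ 0.47895998 -0.05319112  0.03749001] [ 0.4792229  -0.05276857  0.033     ]
cov-x [ 0.44079165 -0.2764333   0.00977939] [ 0.44240848 -0.27577188  0.033     ]
hinge+x [ 0.64372828 -0.30728771  0.02770212] [ 0.64253269 -0.30663299  0.033     ]
covertip+x [ 0.63258438 -0.32170943  0.08866477] [ 0.64543243 -0.32968252  0.033     ]
covertip-x [ 0.44144656 -0.28578017  0.08760416] [ 0.44522978 -0.29180792  0.033     ]
deck 4024.5 [array([ 0.487 , -0.0557]), array([ 0.6777, -0.0878]), array([ 0.6482, -0.2486]), array([ 0.4586, -0.2133])]
cover 293.5 [[364.79998779296875, 241.39999389648438], [377.79998779296875, 171.1999969482422], [384.79998779296875, 172.5], [371.79998779296875, 242.6999969482422]] [array([ 0.4499, -0.2675]), array([ 0.6335, -0.3053]), array([ 0.6299, -0.3234]), array([ 0.4465, -0.2851])]
```

Create rings.py:
```python
from h import *
yaw=np.radians(-10.4); ex=np.array([np.cos(yaw),np.sin(yaw)]); ey=np.array([-ex[1],ex[0]])
def comp(sc,box,thr,amin):
    x0,y0,x1,y1=box; s=cv2.GaussianBlur(sc[y0:y1,x0:x1].astype(np.float32),(3,3),0)
    m=cv2.morphologyEx((s>thr).astype(np.uint8),cv2.MORPH_CLOSE,np.ones((3,3)))
    n,l,st,c=cv2.connectedComponentsWithStats(m)
    return [(c[i][0]+x0,c[i][1]+y0,st[i,4]) for i in range(1,n) if amin<=st[i,4]<400]
def rings(T,box=(285,155,350,242),k=.35):
    t=T.astype(float); return comp(t[...,2]-t[...,0],box,10,15)
```

Run:
```python
from rings import *
T=cv2.imread('pics/top0.png');S=cv2.imread('pics/side0.png')
s=S.astype(float)
bt=sorted(rings(T),key=lambda b:b[1]); bs=sorted(comp(s[...,2]-s[...,0],(307,180,342,206),15,12),key=lambda b:-b[0])
print(bt,bs)
for a in bt:
    print(pt("top",*a[:2],z=.0325), [tri(a[:2],b[:2]).round(4) for b in bs])
# tray footprint: bright-ish/edges not needed; line fits on deck mask
x0,y0=280,150; g=cv2.GaussianBlur(T,(3,3),0)[150:250,280:365].astype(float)
m=((g.max(2)<75)).astype(np.uint8); m=cv2.morphologyEx(m,cv2.MORPH_CLOSE,np.ones((7,7)))
n,l,st,c=cv2.connectedComponentsWithStats(m);i=1+st[1:,4].argmax(); print(st[i])
cs=cv2.findContours((l==i).astype(np.uint8),cv2.RETR_EXTERNAL,cv2.CHAIN_APPROX_NONE)[0][0][:,0]+[x0,y0]
W=np.array([pt("top",*q,z=.03)[:2] for q in cs]); ctr=W.mean(0)
L=(W-ctr)@np.c_[ex,ey]
for nm,sel in [('+x',(L[:,0]>75)&(abs(L[:,1])<60)),('-x',(L[:,0]<-75)&(abs(L[:,1])<60))]: pass
for nm,ax,sg in [('+x',0,1),('-x',0,-1),('+y',1,1),('-y',1,-1)]:
    e=(L[:,ax]*sg).max(); sel=(L[:,ax]*sg>e-.015)&(abs(L[:,1-ax])<.06)
    f=np.polyfit(L[sel,1-ax],L[sel,ax],1); print(nm,sel.sum(),f, np.median(L[sel,ax]))
print('ctr',ctr)
for v in (T[200,275:400].max(1),): print(v.tolist())
```

```text
[(np.float64(314.7121212121212), np.float64(191.5909090909091), np.int32(66)), (np.float64(309.96610169491527), np.float64(206.9322033898305), np.int32(59)), (np.float64(317.19117647058823), np.float64(224.3235294117647), np.int32(68)), (np.float64(299.1776649746193), np.float64(238.502538071066), np.int32(197))] [(np.float64(334.3076923076923), np.float64(187.23076923076923), np.int32(39)), (np.float64(321.5), np.float64(190.1), np.int32(40)), (np.float64(312.5), np.float64(199.0), np.int32(44))]
[ 0.58900386 -0.13902396  0.0325    ] [array([ 0.5876, -0.1383,  0.0318]), array([ 0.5703, -0.1301,  0.0298]), array([ 0.5608, -0.124 , -0.0019])]
[ 0.54721175 -0.12598789  0.0325    ] [array([ 0.5623, -0.1347,  0.0376]), array([ 0.5459, -0.1253,  0.0316]), array([ 0.5365, -0.1179, -0.0031])]
[ 0.50001278 -0.14510619  0.0325    ] [array([ 0.5233, -0.1617,  0.0761]), array([ 0.508 , -0.1516,  0.0675]), array([ 0.4985, -0.1444,  0.0327])]
[ 0.46240994 -0.09680436  0.0325    ] [array([ 0.5097, -0.1294,  0.061 ]), array([ 0.495 , -0.117 ,  0.0467]), array([ 0.4857, -0.1071,  0.0062])]
[   0   10   77   82 4520]
+x 43 [-0.00474481  0.10365899] 0.10367776123683496
-x 44 [ 0.02438053 -0.09564497] -0.09574121817636433
+y 43 [0.00090133 0.07996292] 0.07996630830308396
-y 44 [-0.00067308 -0.08335478] -0.0832964397477427
ctr [ 0.56400637 -0.14980806]
[145, 145, 142, 138, 142, 137, 137, 137, 136, 134, 131, 131, 121, 95, 55, 40, 38, 42, 42, 41, 42, 40, 38, 39, 42, 40, 45, 41, 45, 48, 36, 34, 28, 34, 27, 27, 30, 22, 30, 25, 29, 26, 33, 32, 26, 15, 31, 21, 28, 31, 29, 38, 28, 35, 24, 24, 31, 24, 34, 32, 33, 23, 25, 32, 25, 28, 37, 25, 32, 27, 33, 24, 22, 25, 34, 54, 89, 106, 109, 115, 128, 132, 129, 125, 129, 126, 127, 129, 125, 132, 129, 127, 129, 126, 123, 107, 87, 80, 65, 59, 62, 64, 65, 76, 81, 83, 73, 69, 60, 47, 32, 30, 35, 35, 46, 48, 62, 87, 102, 104, 96, 97, 98, 99, 102]
```

Create go.py:
```python
import sys; from bench import r; import numpy as np; from scipy.spatial.transform import Rotation as R
yaw=np.radians(-10.4); Rt=R.from_euler('z',yaw).as_matrix(); O=np.array([.5631,-.1768,0])
Rw=R.from_matrix(np.c_[Rt[:,1],Rt[:,0],[0,0,-1]])   # tool x=tray y, tool y=tray x
o=r.get_obs(); p=np.array(o['tcp_pos']); Q=R.from_rotvec(o['orientation'])
print('clock',round(o['clock'],2),'tip tray',(Rt.T@(p-O)-[0,0,.073]).round(4),'F',np.round(o['contact_force'],1),'w',round(o['grip_width'],4))
for a in sys.argv[1:]:
    x,y,z=map(float,a.split(',')); W=O+Rt@np.array([x,y,z+.073])
    print(a,'d',Q.inv().apply(W-p).round(4),'rot',(Q.inv()*Rw).as_rotvec().round(3))
```

```bash
python3 go.py .0172,.075,.06
```

```text
clock 0.1 tip tray [-0.441   0.7311  0.23  ] F [-0.4 -0.6  0. ] w 0.0853
.0172,.075,.06 d [-0.5883 -0.5423  0.171 ] rot [-1.000e-03  1.000e-03  1.355e+00]
```
Move horizontally first: d (-.588,-.542,0). Per row .05: (-.0368,-.0339). 5 rows: -.184,-.170. 3.2 calls; but tool axes rotate after the command! Rotating .15 per row, .75 per call. So recompute after each. First call: row target full horizontally with .7 rot? Use cap: rows equal to (-.184,-.170,0, 0,0,.7).

Request:
{"api": "advance", "payload": {
  "moves": [-0.037,-0.034,0,0,0,0.14,-0.074,-0.068,0,0,0,0.28,-0.111,-0.102,0,0,0,0.42,-0.148,-0.136,0,0,0,0.56,-0.184,-0.17,0,0,0,0.7],
  "aperture": 0.01
}}

```text
clock: 0.6
tcp_pos: [0.3655, 0.3926, 0.3037]
orientation: [-1.647, -2.675, 0.001]
contact_force: [0.5, 1.1, -0.1]
grip_width: 0.0121
gripper_force: 0.0
```

```bash
python3 go.py .0172,.075,.06
```

```text
clock 0.6 tip tray [-0.2971  0.5244  0.2307] F [ 0.5  1.1 -0.1] w 0.0121
.0172,.075,.06 d [-0.548  -0.021   0.1707] rot [-0.     0.     0.649]
```

Request:
{"api": "advance", "payload": {
  "moves": [-0.049,-0.002,0,0,0,0.13,-0.098,-0.004,0,0,0,0.26,-0.147,-0.006,0,0,0,0.39,-0.196,-0.008,0,0,0,0.52,-0.245,-0.01,0,0,0,0.649]
}}

```text
clock: 1.1
tcp_pos: [0.468, 0.1701, 0.3039]
orientation: [-2.413, -2.011, 0.0]
contact_force: [0.8, 0.7, 0.1]
grip_width: 0.0102
gripper_force: 0.0
```

```bash
python3 go.py .0172,.075,.06
```

```text
clock 1.1 tip tray [-0.1562  0.324   0.2309] F [0.8 0.7 0.1] w 0.0102
.0172,.075,.06 d [-0.2491  0.1733  0.1708] rot [-0. -0.  0.]
```

Request:
{"api": "advance", "payload": {
  "moves": [-0.04,0.028,0,0,0,0,-0.08,0.056,0,0,0,0,-0.12,0.084,0.02,0,0,0,-0.16,0.112,0.04,0,0,0,-0.2,0.14,0.06,0,0,0]
}}

```text
clock: 1.6
tcp_pos: [0.5678, -0.0438, 0.2463]
orientation: [-2.407, -2.018, -0.0]
contact_force: [0.1, 0.7, 0.6]
grip_width: 0.0102
gripper_force: 0.0
```

Request:
{"api": "advance", "payload": {
  "moves": [-0.025,0.017,0.03,0,0,0,-0.049,0.033,0.07,0,0,0,-0.049,0.033,0.11,0,0,0,-0.049,0.033,0.11,0,0,0]
}}

```text
clock: 2.0
tcp_pos: [0.5877, -0.0966, 0.1319]
orientation: [-2.404, -2.011, 0.012]
contact_force: [-1.8, 0.8, -0.0]
grip_width: 0.0098
gripper_force: 0.0
```

```bash
python3 go.py .0172,.075,.031; python3 -c "
from h import *
a,d=snap('side','s1'); b,e=snap('top','t1')
a=cv2.resize(a[120:240,270:410],None,fx=4,fy=4,interpolation=2);b=cv2.resize(b[145:265,270:400],None,fx=4,fy=4,interpolation=2)
cv2.imwrite('pics/s1c.png',cv2.convertScaleAbs(a[:,:],alpha=1.8))"
```

```text
clock 2.0 tip tray [0.0097 0.0833 0.0589] F [-1.8  0.8 -0. ] w 0.0098
.0172,.075,.031 d [-0.0083  0.0078  0.0278] rot [-0.01   0.002  0.004]
```

View pics/s1c.png

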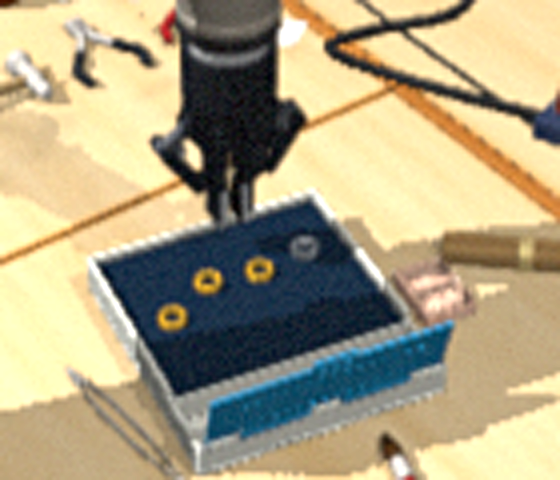

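The gripper tips, at crop (228–245, 215), hang above the back of the deck, roughly behind ring 1 at (260,269). All four rings are undisturbed. I'll lower to the deck.

Request:
{"api": "advance", "payload": {
  "moves": [-0.002,0.006,0.012,0,0,0.004,-0.004,0.008,0.023,0,0,0.004,-0.004,0.008,0.025,0,0,0.004]
}}

```text
clock: 2.4
tcp_pos: [0.5987, -0.1015, 0.1118]
orientation: [2.411, 2.013, 0.0]
contact_force: [-0.5, -0.1, 0.1]
grip_width: 0.0098
gripper_force: 0.0
```

```bash
python3 go.py .0172,.075,.032
```

```text
clock 2.4 tip tray [0.0214 0.0805 0.0388] F [-0.5 -0.1  0.1] w 0.0098
.0172,.075,.032 d [-0.0055 -0.0042  0.0068] rot [ 0.    -0.     0.002]
```

Request:
{"api": "advance", "payload": {
  "moves": [-0.001,-0.004,0.003,0,0,0,-0.001,-0.004,0.006,0,0,0,-0.001,-0.004,0.006,0,0,0]
}}

```text
clock: 2.7
tcp_pos: [0.5939, -0.1019, 0.1059]
orientation: [-2.412, -2.013, 0.0]
contact_force: [0.0, -0.4, 0.1]
grip_width: 0.0101
gripper_force: 0.0
```

```bash
python3 go.py .0172,.075,.032
```

Run:
```python
from h import *
im,d=snap('side','s2'); im=cv2.resize(im[150:225,290:370],None,fx=6,fy=6,interpolation=2); cv2.imwrite('pics/s2c.png',cv2.convertScaleAbs(im,alpha=1.8))
```

```text
clock 2.7 tip tray [0.0168 0.0793 0.0329] F [ 0.  -0.4  0.1] w 0.0101
.0172,.075,.032 d [-0.0043  0.0004  0.0009] rot [-0.    -0.     0.001]
```

View pics/s2c.png

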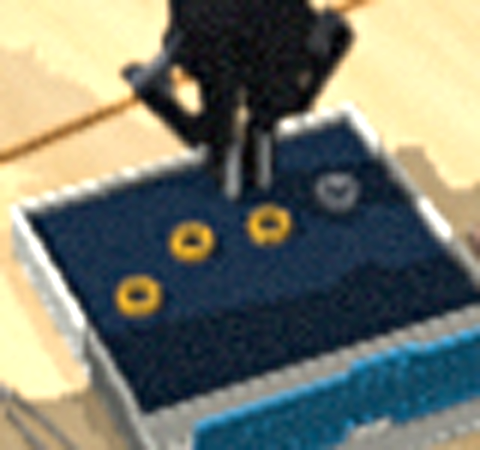

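Tips at crop (231,195) and (264,185) straddle the line to ring 1 at (269,224) along the tray's -y. I'll sweep now, 2 mm lower.

Request:
{"api": "advance", "payload": {
  "moves": [-0.002,0,0.002,0,0,0,-0.016,0,0.002,0,0,0,-0.032,0,0.002,0,0,0,-0.048,0,0.002,0,0,0,-0.064,0,0.002,0,0,0]
}}

```text
clock: 3.25
tcp_pos: [0.5822, -0.1674, 0.1042]
orientation: [2.413, 2.011, -0.001]
contact_force: [-0.1, -0.4, -0.3]
grip_width: 0.0101
gripper_force: 0.0
```

```bash
python3 go.py .0172,-.055,.031
```

Run:
```python
from rings import *
T,_=snap('top','t3'); S,_=snap('side','s3'); s=S.astype(float)
print(comp(s[...,2]-s[...,0],(307,180,345,225),15,8))
```

```text
clock 3.25 tip tray [0.0171 0.0127 0.0312] F [-0.1 -0.4 -0.3] w 0.0101
.0172,-.055,.031 d [-0.0677  0.0001  0.0002] rot [ 0.     0.001 -0.   ]
[(np.float64(321.4651162790698), np.float64(189.93023255813952), np.int32(43)), (np.float64(341.37209302325584), np.float64(197.0), np.int32(43)), (np.float64(312.6304347826087), np.float64(198.8913043478261), np.int32(46)), (np.float64(308.11764705882354), np.float64(222.11764705882354), np.int32(17))]
```

Create chk.py:
```python
from rings import *; import sys
S,_=snap('side',sys.argv[1]); s=S.astype(float); O=np.array([.5631,-.1768])
for b in comp(s[...,2]-s[...,0],(300,165,385,240),15,8):
    p=pt("side",*b[:2],z=.0325)[:2]-O; q=pt("side",*b[:2],z=.008)[:2]-O
    if abs(p@ex)<.102 and abs(p@ey)<.14: print('px',np.round(b[:2],1),b[2],'on deck tray',(p@ex).round(4),(p@ey).round(4),'| if in channel',(q@ex).round(4),(q@ey).round(4))
```

```text
(no output)
```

Request:
{"api": "advance", "payload": {
  "moves": [-0.015,0,0,0,0,0,-0.03,0,0,0,0,0,-0.045,0,0,0,0,0,-0.06,0,0,0,0,0,-0.07,0,0,0,0,0]
}}

```text
clock: 3.85
tcp_pos: [0.5697, -0.2361, 0.1041]
orientation: [2.413, 2.01, -0.001]
contact_force: [0.2, 0.5, -0.3]
grip_width: 0.01
gripper_force: 0.0
```

```bash
python3 chk.py s4; python3 go.py -.0262,.085,.06
```

```text
px [321.5 189.9] 43 on deck tray -0.0283 0.0478 | if in channel -0.0179 0.0727
px [312.6 199. ] 45 on deck tray -0.071 0.0209 | if in channel -0.0616 0.0451
clock 3.9 tip tray [ 0.017  -0.0587  0.0313] F [ 0.2 -2.2  0.4] w 0.0099
-.0262,.085,.06 d [ 0.1436 -0.0435 -0.029 ] rot [ 0.     0.002 -0.002]
```

Request:
{"api": "advance", "payload": {
  "moves": [0,0,-0.03,0,0,0,0.045,-0.014,-0.03,0,0,0,0.09,-0.028,-0.03,0,0,0,0.135,-0.044,-0.03,0,0,0,0.142,-0.044,-0.02,0,0,0]
}}

```text
clock: 4.4
tcp_pos: [0.5525, -0.0787, 0.1242]
orientation: [-2.4, -2.021, -0.004]
contact_force: [1.1, 0.6, 0.1]
grip_width: 0.0101
gripper_force: 0.0
```

```bash
python3 go.py -.0268,.082,.031
```

Run:
```python
from rings import *
T,_=snap('top','t4'); t=T.astype(float)
print(comp(t[...,2]-t[...,0],(340,165,380,240),10,8))
```

```text
clock 4.4 tip tray [-0.0282  0.0946  0.0512] F [1.1 0.6 0.1] w 0.0101
-.0268,.082,.031 d [-0.0127  0.0012  0.0201] rot [-0.001 -0.004  0.011]
[(np.float64(366.27848101265823), np.float64(167.1772151898734), np.int32(158)), (np.float64(363.046875), np.float64(201.765625), np.int32(64)), (np.float64(377.38947368421054), np.float64(229.38947368421054), np.int32(95))]
```

Request:
{"api": "advance", "payload": {
  "moves": [0,0,0,0,0,0,0,0,0.008,0,0,0,0,0,0.016,0,0,0]
}}

```text
clock: 4.75
tcp_pos: [0.5527, -0.0883, 0.1079]
orientation: [2.414, 2.009, 0.0]
contact_force: [0.4, 0.3, -0.8]
grip_width: 0.0102
gripper_force: 0.0
```

```bash
python3 go.py -.0268,.08,.031
```

```text
clock 4.75 tip tray [-0.0262  0.0852  0.0349] F [ 0.4  0.3 -0.8] w 0.0102
-.0268,.08,.031 d [-0.0052 -0.0005  0.0039] rot [ 0.001  0.001 -0.001]
```

Request:
{"api": "advance", "payload": {
  "moves": [-0.003,0,0.004,0,0,0,-0.015,0,0.004,0,0,0,-0.03,0,0.004,0,0,0,-0.045,0,0.004,0,0,0,-0.06,0,0.004,0,0,0]
}}

```text
clock: 5.25
tcp_pos: [0.5413, -0.1475, 0.1044]
orientation: [2.413, 2.011, 0.0]
contact_force: [0.2, 0.7, 0.1]
grip_width: 0.01
gripper_force: 0.0
```

```bash
python3 chk.py s5; python3 go.py -.0268,-.06,.031
```

```text
px [313.1 176.1] 8 on deck tray -0.0258 0.1228 | if in channel -0.0153 0.1496
px [312.6 198.9] 46 on deck tray -0.0707 0.0211 | if in channel -0.0614 0.0453
px [326.6 197.8] 46 on deck tray -0.0285 0.0069 | if in channel -0.0181 0.0308
clock 5.3 tip tray [-0.0269  0.0218  0.0316] F [-0.8 -2.9  0.8] w 0.0103
-.0268,-.06,.031 d [-0.0818  0.0004  0.0008] rot [ 0.001  0.002 -0.003]
```

Request:
{"api": "advance", "payload": {
  "moves": [-0.016,0,0,0,0,0,-0.032,0,0,0,0,0,-0.048,0,0,0,0,0,-0.064,0,0,0,0,0,-0.08,0,0,0,0,0]
}}

```text
clock: 5.8
tcp_pos: [0.5271, -0.2253, 0.1041]
orientation: [2.412, 2.012, 0.0]
contact_force: [-0.1, 0.3, -0.2]
grip_width: 0.0099
gripper_force: 0.0
```

```bash
python3 chk.py s6; python3 go.py -.0700,.06,.06
```

```text
px [312.6 198.9] 46 on deck tray -0.0707 0.0211 | if in channel -0.0614 0.0453
px [336.5 212.9] 13 on deck tray -0.029 -0.0676 | if in channel -0.0186 -0.0456
clock 5.85 tip tray [-0.0269 -0.0577  0.0314] F [-0.5 -2.5  0.2] w 0.0099
-.0700,.06,.06 d [ 0.1175 -0.0433 -0.0289] rot [ 0.001  0.002 -0.002]
```

Request:
{"api": "advance", "payload": {
  "moves": [-0.006,0,0,0,0,0,-0.006,0,0,0,0,0]
}}

```text
clock: 6.05
tcp_pos: [0.5262, -0.2305, 0.104]
orientation: [2.413, 2.012, -0.0]
contact_force: [0.2, 0.9, -0.2]
grip_width: 0.01
gripper_force: 0.0
```

```bash
python3 chk.py s7; python3 go.py -.0700,.06,.06
```

```text
px [312.6 199. ] 47 on deck tray -0.071 0.0209 | if in channel -0.0616 0.0451
clock 6.1 tip tray [-0.0266 -0.0587  0.0309] F [-1.3 -0.4  0.1] w 0.0097
-.0700,.06,.06 d [ 0.1187 -0.0432 -0.029 ] rot [-0.    -0.     0.002]
```

Request:
{"api": "advance", "payload": {
  "moves": [0,0,-0.03,0,0,0,0.045,-0.016,-0.03,0,0,0,0.09,-0.032,-0.03,0,0,0,0.12,-0.0435,-0.03,0,0,0,0.12,-0.0435,-0.03,0,0,0]
}}

```text
clock: 6.6
tcp_pos: [0.5044, -0.0975, 0.1335]
orientation: [-2.4, -2.021, -0.001]
contact_force: [-0.4, -0.1, -0.4]
grip_width: 0.0098
gripper_force: 0.0
```

Request:
{"api": "advance", "payload": {
  "moves": [0,0,0.01,0,0,0,0,0,0.02,0,0,0,0,0,0.026,0,0,0]
}}

```text
clock: 6.9
tcp_pos: [0.5046, -0.1051, 0.1067]
orientation: [-2.413, -2.01, 0.002]
contact_force: [-0.3, 0.1, 0.4]
grip_width: 0.0101
gripper_force: 0.0
```

```bash
python3 chk.py s8;  python3 go.py -.0700,.055,.031
```

```text
px [306.9 177.3] 9 on deck tray -0.0471 0.1259 | if in channel -0.0372 0.1529
px [312.6 198.9] 46 on deck tray -0.0707 0.0211 | if in channel -0.0614 0.0453
clock 6.95 tip tray [-0.0709  0.0599  0.0331] F [ 0.3  0.2 -0.9] w 0.0101
-.0700,.055,.031 d [-0.0049  0.0009  0.0021] rot [-0.002  0.001 -0.   ]
```

Request:
{"api": "advance", "payload": {
  "moves": [-0.005,0,0.002,0,0,0,-0.02,0,0.002,0,0,0,-0.035,0,0.002,0,0,0,-0.05,0,0.002,0,0,0,-0.065,0,0.002,0,0,0]
}}

```text
clock: 7.45
tcp_pos: [0.4931, -0.1696, 0.1061]
orientation: [2.413, 2.011, 0.0]
contact_force: [1.2, 0.2, -0.4]
grip_width: 0.0102
gripper_force: 0.0
```

Request:
{"api": "advance", "payload": {
  "moves": [-0.015,0,0,0,0,0,-0.03,0,0,0,0,0,-0.045,0,0,0,0,0,-0.059,0,0,0,0,0,-0.059,0,0,0,0,0]
}}

```text
clock: 7.95
tcp_pos: [0.482, -0.2289, 0.1062]
orientation: [2.415, 2.007, -0.001]
contact_force: [0.2, 0.1, -0.1]
grip_width: 0.0101
gripper_force: 0.0
```

```bash
python3 chk.py s9;  python3 go.py 0,-.165,.065
```

```text
clock 8.0 tip tray [-0.0702 -0.0643  0.0331] F [ 0.8  0.4 -1.1] w 0.01
0,-.165,.065 d [-0.1006  0.0704 -0.0319] rot [ 0.     0.    -0.001]
```

Request:
{"api": "advance", "payload": {
  "moves": [0.01,0,-0.04,0,0,0,0.04,0,-0.08,0,0,0,0.08,0,-0.11,0,0,0,0.08,0,-0.11,0,0,0]
}}

```text
clock: 8.4
tcp_pos: [0.5009, -0.1409, 0.2193]
orientation: [2.4, 2.023, 0.011]
contact_force: [0.6, 0.2, 0.5]
grip_width: 0.01
gripper_force: 0.0
```

```bash
python3 go.py 0,-.17,.12 0,-.17,.065
```

Run:
```python
from rings import *
T,_=snap('top','t5'); t=T.astype(float); O=np.array([.5631,-.1768])
for b in comp(t[...,2]-t[...,0],(342,168,376,238),10,8):
    p=pt('top',*b[:2],z=.008)[:2]-O; print(b,(p@ex).round(4),(p@ey).round(4))
cv2.imwrite('pics/t5c.png',cv2.convertScaleAbs(cv2.resize(T[145:265,270:400],None,fx=4,fy=4,interpolation=2),alpha=1.8))
```

```text
clock 8.4 tip tray [-0.0677  0.0241  0.1463] F [0.6 0.2 0.5] w 0.01
0,-.17,.12 d [-0.195   0.0653  0.0259] rot [ 0.006 -0.004  0.011]
0,-.17,.065 d [-0.1952  0.065   0.0809] rot [ 0.006 -0.004  0.011]
(np.float64(368.4), np.float64(168.93333333333334), np.int32(45)) 0.1113 -0.0927
(np.float64(363.0701754385965), np.float64(201.82456140350877), np.int32(57)) 0.0176 -0.093
(np.float64(360.2), np.float64(218.2), np.int32(55)) -0.0284 -0.0925
(np.float64(356.7857142857143), np.float64(233.41071428571428), np.int32(56)) -0.0712 -0.0901
```

View pics/t5c.png

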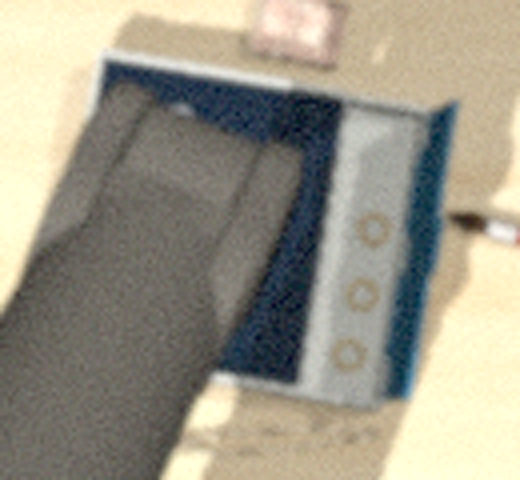

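All three brass rings lie flat in the channel at crop (372,230), (362,294) and (348,354). The steel ring stays at (182,107), partly hidden by the arm. Now the cover.

Request:
{"api": "advance", "payload": {
  "moves": [-0.04,0.013,0,0.006,-0.004,0.005,-0.08,0.026,0,0.006,-0.004,0.011,-0.12,0.039,0,0.006,-0.004,0.011,-0.16,0.052,0,0.006,-0.004,0.011,-0.2,0.065,0,0.006,-0.004,0.011],
  "aperture": 0
}}

```text
clock: 8.95
tcp_pos: [0.5243, -0.3577, 0.2147]
orientation: [-2.421, -1.996, 0.012]
contact_force: [0.6, 0.2, -0.1]
grip_width: -0.0002
gripper_force: 0.0
```

Request:
{"api": "advance", "payload": {
  "moves": [0,0,0.0,0,0,0,0,0,0.03,0,0,0,0,0,0.06,0,0,0,0,0,0.075,0,0,0,0,0,0.075,0,0,0]
}}

```text
clock: 9.45
tcp_pos: [0.5231, -0.3548, 0.1382]
orientation: [-2.418, -1.995, 0.014]
contact_force: [-0.3, -0.8, 0.7]
grip_width: -0.0001
gripper_force: 0.0
```

```bash
python3 go.py 0,-.14,.067
```

```text
clock 9.45 tip tray [-0.0072 -0.1823  0.0652] F [-0.3 -0.8  0.7] w -0.0001
0,-.14,.067 d [ 0.0424  0.0068 -0.002 ] rot [-0.011  0.002 -0.01 ]
```

Request:
{"api": "advance", "payload": {
  "moves": [0.025,0.006,0,-0.011,0.002,-0.01,0.045,0.006,0,-0.011,0.002,-0.01,0.06,0.006,0,-0.011,0.002,-0.01,0.075,0.006,0,-0.011,0.002,-0.01,0.086,0.006,0,-0.011,0.002,-0.01]
}}

```text
clock: 9.95
tcp_pos: [0.5474, -0.2717, 0.1412]
orientation: [2.408, 2.008, 0.003]
contact_force: [-1.0, -1.2, 0.1]
grip_width: -0.0001
gripper_force: 0.3
```

```bash
python3 go.py 0,-.095,.065 0,-.080,.0494 0,-.075,.034
```

```text
clock 9.95 tip tray [ 0.0016 -0.0962  0.0682] F [-1.  -1.2  0.1] w -0.0001
0,-.095,.065 d [ 0.0012 -0.0017  0.0032] rot [0.006 0.002 0.001]
0,-.080,.0494 d [ 0.0162 -0.0017  0.0188] rot [0.006 0.002 0.001]
0,-.075,.034 d [ 0.0213 -0.0018  0.0342] rot [0.006 0.002 0.001]
```

Request:
{"api": "advance", "payload": {
  "moves": [0.006,0,0.005,0,0,0,0.012,0,0.012,0,0,0,0.016,0,0.019,0,0,0,0.019,0,0.026,0,0,0,0.021,0,0.032,0,0,0]
}}

```text
clock: 10.45
tcp_pos: [0.5505, -0.2521, 0.1076]
orientation: [2.41, 2.008, 0.001]
contact_force: [0.6, -0.9, 0.1]
grip_width: 0.0004
gripper_force: 0.3
```

```bash
python3 go.py 0,-.075,.034
```

Run:
```python
from h import *
im,d=snap('side','s10'); im=cv2.resize(im[130:245,280:400],None,fx=5,fy=5,interpolation=2); cv2.imwrite('pics/s10c.png',cv2.convertScaleAbs(im,alpha=1.8))
```

```text
clock 10.45 tip tray [ 0.0012 -0.0764  0.0346] F [ 0.6 -0.9  0.1] w 0.0004
0,-.075,.034 d [ 0.0014 -0.0012  0.0006] rot [0.004 0.002 0.   ]
```

View pics/s10c.png

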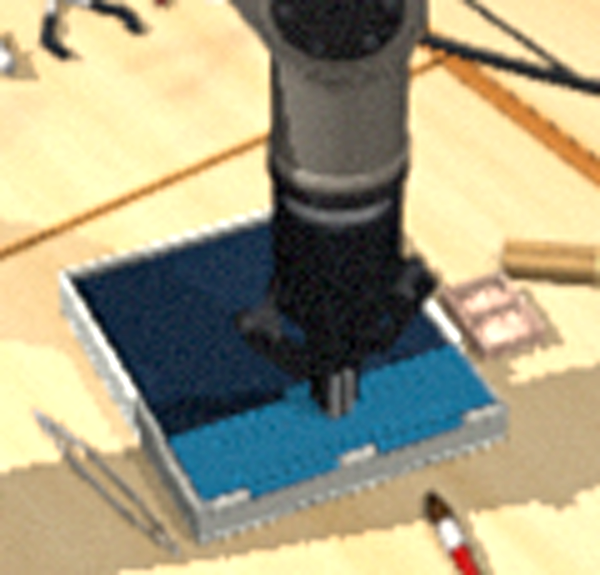

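The cover is down over the channel, with the tips on it at crop (340,405). I'll press until the force shows it is seated.

Request:
{"api": "advance", "payload": {
  "moves": [0,0,0.002,0,0,0,0,0,0.003,0,0,0,0,0,0.003,0,0,0]
}}

```text
clock: 10.8
tcp_pos: [0.5507, -0.2523, 0.1058]
orientation: [2.41, 2.008, 0.003]
contact_force: [-0.4, -0.2, -1.0]
grip_width: -0.0002
gripper_force: 0.2
```

```bash
python3 go.py
```

```text
clock 10.8 tip tray [ 0.0015 -0.0765  0.0328] F [-0.4 -0.2 -1. ] w -0.0002
```

Request:
{"api": "advance", "payload": {
  "moves": [0.006,0,0.001,0,0,0,0.008,0,0.002,0,0,0,0.008,0,0.002,0,0,0]
}}

```text
clock: 11.1
tcp_pos: [0.5523, -0.2479, 0.1056]
orientation: [2.408, 2.002, 0.001]
contact_force: [-4.4, -6.0, 12.1]
grip_width: -0.0001
gripper_force: 6.0
```

```bash
python3 go.py
```

```text
clock 11.1 tip tray [ 0.0022 -0.0718  0.0326] F [-4.4 -6.  12.1] w -0.0001
```

Request:
{"api": "advance", "payload": {
  "moves": [0,0,0.001,0,0,0,0,0,0.001,0,0,0]
}}

```text
clock: 11.3
tcp_pos: [0.5523, -0.2479, 0.1054]
orientation: [2.408, 2.002, 0.002]
contact_force: [-7.7, -4.4, 20.5]
grip_width: 0.0003
gripper_force: 10.4
```

```bash
python3 go.py
```

```text
clock 11.3 tip tray [ 0.0022 -0.0719  0.0324] F [-7.7 -4.4 20.5] w 0.0003
```

It stands firm at 20 N with the tips at z ≈ 32.5 mm, which matches the shut top face of 33 mm within the calibration error. I'll retract and verify.

Request:
{"api": "advance", "payload": {
  "moves": [0,0,-0.01,0,0,0,0,0,-0.05,0,0,0,0,0,-0.1,0,0,0,0,0,-0.15,0,0,0]
}}

```text
clock: 11.7
tcp_pos: [0.5514, -0.2432, 0.254]
orientation: [2.41, 2.009, 0.002]
contact_force: [0.9, -0.7, -0.5]
grip_width: -0.0002
gripper_force: 0.0
```

Request:
{"api": "advance", "payload": {
  "moves": [-0.04,0,0,0,0,0,-0.08,0,-0.02,0,0,0,-0.12,0,-0.04,0,0,0,-0.16,0,-0.06,0,0,0,-0.16,0,-0.06,0,0,0]
}}

```text
clock: 12.2
tcp_pos: [0.52, -0.4083, 0.3167]
orientation: [2.412, 1.993, -0.0]
contact_force: [-1.1, -0.3, -0.3]
grip_width: -0.0
gripper_force: 0.0
```

```bash
python3 go.py
```

Run:
```python
from h import *
a,da=snap('top','t11'); b,db=snap('side','s11')
f=lambda im:cv2.convertScaleAbs(cv2.resize(im,(390,345),interpolation=2),alpha=1.8)
cv2.imwrite('pics/end.png',np.hstack([f(a[145:260,270:400]),f(b[140:255,270:400])]))
for u,v in [(352,228),(357,205),(362,180),(349,227),(354,203),(359,178)]: print(pt('top',u,v,d=np.median(da[v-1:v+2,u-1:u+2])).round(4))
```

```text
clock 12.2 tip tray [-0.0006 -0.2354  0.2437] F [-1.1 -0.3 -0.3] w -0.0
[ 0.4891 -0.238   0.035 ]
[ 0.5517 -0.2528  0.031 ]
[ 0.6199 -0.2676  0.0322]
[ 0.492  -0.2301  0.0332]
[ 0.5569 -0.2447  0.0326]
[ 0.6253 -0.2594  0.0333]
```

View pics/end.png

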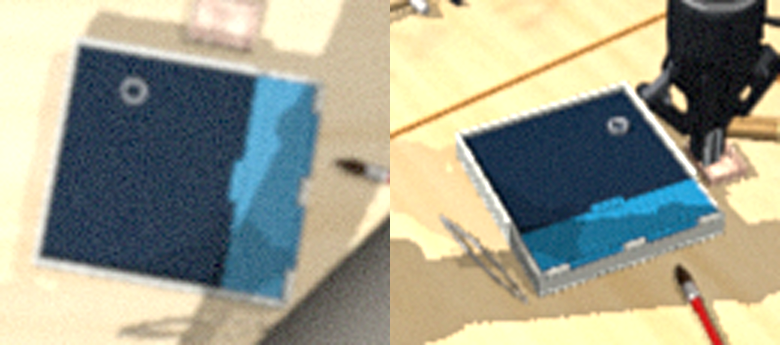

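The cover lies flat and shut (depth z ≈ 33 mm). The steel ring is where it started, at left (133,91), and the brush, tweezers and copper tray are untouched. Handing in.

```bash
python3 -c "
from bench import r
print(r.hand_in())"
```

```text
the job is handed in; nothing more can be done
None
```

I swept all three brass rings into the channel and pressed the cover fully shut over them; the steel ring and the tools stayed where they were, and I handed the job in at about 12 s.

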